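# Extend the telescopic washing-up brush and hold it ready

## Task

I need the washing-up brush at full length to scrub the tall jug; it lies in its draining rest with the telescopic handle pushed in. Squeeze in the orange button on the handle, draw the handle out to its second and last stop, and let the button spring back out so that the handle is locked long. Then take the brush by the handle without pressing the button, lift it at least ten centimetres up out of the rest and finish while still holding it there, level and still with the bristles down, for me to take; leave the other things where they stand.

Things in the scene. Friction and masses are not known exactly. Their poses are not given: they have to be found in the camera images.
- brush: Handle of the brush: white flat-sided bar 26 mm wide (y), 30 mm high (z), 200 mm long. Origin on its long axis at the button, 70 mm above the worktop in the rest. x runs along the axis to the rear end (x = 150 mm, then a 15 mm wire loop); the mouth, where the steel rod comes out, is at x = -50 mm. z up, bristles to -z. Button on the -y side at x = 0. Whole brush about 0.2 kg.
- brush_rod (a joint): How far the handle is drawn out (m): 0 pushed in, 0.045 first stop, 0.090 second stop, a hard end. With the button out it locks at these three; between them a button let go rides 3.6 mm in and snaps out at the next stop. To extend, move the handle along its +x: the rest holds the head back after 2 mm of play; sliding takes 2 to 9 N, the last stop holds any pull.
- brush_button (a joint): How far the button is pressed in (m): 0 fully out (latched at a stop), about 0.005 flush with the handle; the latch is free from about 0.004. Spring, 3 to 6 N. Fingers closing across the handle (along y) at x = 0 squeeze it flush; a grasp elsewhere on the handle leaves it out.
- button_face (a point): middle of the orange button's face, 14 mm (x) by 12 mm (z); it stands 5 mm proud of the handle's -y side.
- brush_grip (a point): point on the handle's axis 30 mm in front of the button (x = -30 mm): the front of the handle, about the balance point when the brush is fully extended. Pads up to 40 mm wide fit here beside the button.
- brush_head (a point): centre of the white brush head, 76 x 36 x 16 mm, blue and white bristles 22 mm long below it; 123 mm in front of the button when pushed in, 213 mm when drawn out to the second stop.
- rest: Fixed steel draining rest; origin on the worktop under the button as the brush lies there, x as the brush's x, z up. Tray x = -175 to 155 mm, 86 mm wide, rim 15 mm high. Two forks, 8 mm thick, open at the top so the brush lifts straight out: a yoke round the rod at x = -66 mm (36 mm wide, 81 high) and a cradle under the handle at x = 130 mm (45 wide, 70 high). Between them room for fingers.
- rest_yoke (a point): middle of the yoke's slot at the height of the brush's axis, 70 mm above the worktop.
- jug: tall two-tone stoneware jug, 168 mm high, 115 mm wide with a handle; bystander, origin at the centre of its underside, z up
- tin: food tin, 57 mm diameter, 72 mm high; bystander, origin at the centre of its underside, z up
- salt: glass salt shaker with a grey top, 44 mm diameter, 90 mm high; bystander, origin at the centre of its underside, z up
- egg_cup: cream stoneware egg cup, 49 mm diameter, 57 mm high; bystander, origin at the centre of its underside, z up
- lemon: lemon, 71 mm long, 51 mm high; bystander, origin at the centre of its underside, z up

How it is judged:
On the way, in this order (a step that is already met when the one before it is completed fails the run):
1. the orange button has been squeezed in (value of joint brush_button above 0.004 m), for 0.1 s.
2. the handle is drawn out to the second stop and the button has sprung back out, locking it (value of joint brush_rod above 0.087 m and value of joint brush_button below 0.0015 m), for 0.2 s.
At the end, for the whole second after the job is handed in: Fingers still hold the brush: handle at the second stop (within 3 mm), button out (within 1.5 mm), handle at least 162 mm and head 120 mm above the worktop, level within 20 degrees, bristles down, at rest, not touching its rest (all of step 2 and height (world z) of brush above 0.162 m and height (world z) of brush_head above 0.12 m and angle between brush's own z axis and vertical below 0.35 rad and contact force between the fingers and brush above 1.5 N and contact force between brush and rest below 0.1 N and linear speed of brush below 0.03 m/s and angular speed of brush below 0.3 rad/s); the arm keeps its last pose, push and grip.
It fails at once if another thing on the worktop was pushed more than 25 mm (distance of any of jug, tin, salt, egg_cup, lemon from where it was at the start of the episode above 0.025 m).
It fails at once if the brush fell on the worktop (height (world z) of brush below 0.035 m).
It also fails if it takes over 43 s, if anything falls off the work surface, if the arm or the gripper's body presses on something with over 40 N, if the wrist force passes 120 N, or if a joint passes its speed limit or range.

## Robot

A 6-joint arm with a two-finger parallel gripper is mounted at the origin on a cart in front of the work surface, level with it; the furniture and walls round the work are solid. World frame = base frame: x ahead of the robot, y to its left, z up, the work surface at z = 0. Lengths are in m, angles in rad, forces in N, time in s.
With the tool pointing down it reaches from about 0.4 to 0.925 m from the base axis. Payload 12.5 kg.
Tool frame: the origin (TCP) lies on the front face of the gripper's body, between the roots of the fingers; the fingertips stand 78 mm ahead of it and the grasp point (between the pads) lies 59 mm ahead of it; z points along the fingers, y is the line along which they close (so a half turn about z gives the same grasp; the last joint's range is limited). The gripper opens to 95 mm and grips with 3 to 60 N. Pads are 20 mm wide; open, the fingers measure 119 mm over their backs; the gripper's body (75 mm by 180 mm) begins 59 mm behind the grasp point.
Start: joints at [-1.297, 0.491, 1.559, -0, 1.092, -0.106], TCP at [0.232, -0.58, 0.292] pointing down, gripper open.
Joint ranges: [-3.1, 3.1], [-0.84, 2.19], [0.05, 2.79], [-1.13, 4.28], [0.06, 2.93], [-2.69, 2.69]. Speed limits (rad/s): [2.22, 2.22, 2.79, 3.14, 3.14, 3.14].

## Interface

Orientations are given as a rotation vector (axis times angle).
In Python, from cell import arm gives the robot as it stands.
- The arm moves only by the shell command python3 -m jog 'ROWS' [FORCE]. ROWS is JSON, a list of rows, each an object of numbers: "ax", "ay", "az": the turn, a rotation vector about the tool's x, y, z in rad; "tx", "ty", "tz": the shift along the tool's x, y, z in cm; "hand": the opening in per cent of the stroke, from 0 (shut) to 100 (fully open). A call has 1 to 5 rows; each row is the pose to reach, as a shift and turn from the pose commanded when the call began, along the tool's axes at that moment; what a row does not reach only later rows make up. A row lasts 1/8 s, in which the tool goes at most 62.5 mm and 10.7 degrees, less where a joint would pass 70% of its speed; a pose out of reach is approached as far as the arm can. A call with a gripper value outside its range is refused whole. The fingers move at their own pace and stop on an object; FORCE is the grip in N (left out, the last holds). Time passes only in rows, so rows that repeat a pose let the fingers close. It gives the time, the measured TCP pose, the force, the opening and the grip force at its end, in the units of the state.
- arm.sense(): the state, without advancing time (a new reading comes with each control period).
- arm.grab_frame(name): name is "scene" or "top" or "wrist"; returns a dict with "pixels" (480x640x3 uint8, red, green, blue), "z_map" (480x640 float32, m along the optical axis (not along the pixel's ray), 0 where there is no reading), "K" (3x3 intrinsics, pixels), "R" (3x3) and "t" (3): a world point X has camera coordinates R X + t; the wrist camera has in their place "T_tool_cam" (4x4, takes a point from camera to tool coordinates, whose origin is the TCP and whose axes are the flange's). Camera axes: x right, y down, z forward; pixel columns grow to the right and rows downward; lengths in m; the calibration is good to about 2 mm. A picture is of the moment at which its call begins: read the wrist's pose just before it.
- arm.finish_job(): hands the job in; it is judged then, once.
Trained networks look in a picture, given as the dict that the camera call returned (one of the last four; its "shot" number tells which), for a name from the list of things; names that differ only in an ending like _2 or _b are one class to them, and where a whole thing is asked for, a point or a joint stands for the part that bears it (a point fixed in the world has none). Each returns a list of dicts, best first, with "score" (0 to 1); they miss things now and then, are a little off and sometimes report something else, mostly with a low value. They report only what shows in the picture. A call takes as long as a camera call.
- arm.outline_of(picture, label): "region" (480x640 bool, what is visible of it) and "uv" ([column, row] in pixels, amid what is visible of it).
The state is a dict: "t": time; "joints": joint angles; "joint_velocities": joint speeds; "effort": joint torques, N m; "tool_pos": TCP position; "eef_rot": TCP orientation; "contact_force": force on the tool from outside, world axes, zero at the start; "ft_torque": the same for the moment, N m; "finger_gap": finger opening in m; "grip_force": force on a finger pad.
Only numpy, scipy, OpenCV 4.12 (cv2) and the standard library are available. Lean on these libraries where they do the work, as an engineer would, in place of code of your own. Each camera call takes 0.05 s, during which the arm holds its last target. There are 200 camera calls.

## Working session

There is one attempt and no reset: what is moved stays moved. The work goes in short steps, Python scripts to look and compute and a shell command to move; the robot and the scene stay as the last step left them, time stands still between calls to the robot, and variables do not carry over. Pictures are saved under pics/ and viewed, at most 10 in all, crops included, and the job is handed in when it is done.

```bash
mkdir -p pics; cat > h.py <<'E'
import numpy as np, cv2
from cell import arm
from scipy.spatial.transform import Rotation as Ro
def shot(name, fn=None):
    s=arm.sense(); f=arm.grab_frame(name)
    if fn: cv2.imwrite('pics/'+fn, f['pixels'][:,:,::-1])
    if name=='wrist':
        Rt=Ro.from_rotvec(s['eef_rot']).as_matrix(); T=f['T_tool_cam']
        f['Rwc']=Rt@T[:3,:3]; f['c']=Rt@T[:3,3]+np.array(s['tool_pos'])
    else:
        f['Rwc']=f['R'].T; f['c']=-f['R'].T@f['t']
    return f
def cloud(f,mask):
    v,u=np.nonzero(mask&(f['z_map']>0)); z=f['z_map'][v,u]
    p=np.linalg.inv(f['K'])@np.stack([u*z,v*z,z]); return (f['Rwc']@p).T+f['c']
def ray(f,u,v,h):
    d=f['Rwc']@np.linalg.inv(f['K'])@np.array([u,v,1.]); return f['c']+d*(h-f['c'][2])/d[2]
E
python3 - <<'E'
from h import *
s=arm.sense(); print(s['t'],s['tool_pos'],s['eef_rot'],s['finger_gap'])
for n in ('scene','top'):
    f=shot(n,n+'0.png')
    for l in ('brush','button_face','brush_head','rest','jug','tin','salt','egg_cup','lemon'):
        r=arm.outline_of(f,l)
        for q in r[:1]:
            P=cloud(f,q['region'])
            print(n,l,round(q['score'],2),np.round(q['uv']),q['region'].sum(), *( [np.round(np.median(P,0),3),np.round(P.min(0),3),np.round(P.max(0),3)] if len(P) else []))
E
```

```text
0.0 [ 0.23166207 -0.580295    0.29166141] [-3.08405265e+00 -5.92739143e-01  1.87646773e-04] 0.09490977475409333
scene brush 0.96 [360. 246.] 922 [0.512 0.01  0.079] [ 0.485 -0.192  0.   ] [0.543 0.12  0.09 ]
scene button_face 0.64 [366. 265.] 1735 [0.502 0.008 0.005] [ 0.457 -0.245 -0.005] [0.585 0.138 0.083]
scene brush_head 0.55 [352. 263.] 454 [0.504 0.078 0.076] [ 0.485 -0.031  0.   ] [0.558 0.12  0.088]
scene rest 0.78 [365. 265.] 1644 [0.502 0.003 0.005] [ 0.457 -0.218 -0.005] [0.576 0.138 0.082]
scene jug 0.63 [281. 201.] 2081 [ 0.79  -0.02   0.116] [ 0.623 -0.325 -0.004] [0.96  0.274 0.302]
scene tin 0.89 [356. 179.] 394 [ 0.681 -0.321  0.049] [ 0.658 -0.371 -0.004] [ 0.716 -0.305  0.074]
scene salt 0.63 [337. 189.] 284 [ 0.712 -0.248  0.048] [ 0.696 -0.322 -0.001] [ 0.735 -0.233  0.09 ]
scene egg_cup 0.51 [322. 202.] 261 [ 0.725 -0.166  0.039] [ 0.703 -0.239 -0.005] [ 0.752 -0.143  0.061]
scene lemon 0.72 [275. 361.] 501 [0.53 0.42 0.04] [ 0.503  0.364 -0.004] [0.574 0.439 0.054]
top brush 0.89 [363. 290.] 2064 [ 0.518 -0.028  0.083] [ 0.486 -0.219 -0.002] [0.549 0.116 0.091]
top brush_head 0.65 [313. 293.] 781 [0.508 0.07  0.078] [0.486 0.007 0.003] [0.527 0.116 0.088]
top rest 0.86 [360. 296.] 3636 [ 0.507 -0.031  0.005] [ 0.46  -0.2   -0.004] [0.577 0.133 0.084]
top jug 0.91 [373. 155.] 3235 [ 0.815 -0.061  0.106] [ 0.714 -0.114 -0.   ] [ 0.862 -0.     0.171]
top tin 0.85 [498. 216.] 815 [ 0.683 -0.332  0.068] [ 0.659 -0.372 -0.003] [ 0.739 -0.31   0.076]
top salt 0.74 [320. 292.] 787 [0.508 0.07  0.078] [0.486 0.007 0.   ] [0.533 0.12  0.088]
top egg_cup 0.83 [420. 195.] 469 [ 0.729 -0.17   0.036] [ 0.703 -0.194 -0.004] [ 0.752 -0.145  0.06 ]
top lemon 0.81 [162. 285.] 594 [0.535 0.404 0.043] [ 0.505  0.383 -0.004] [0.572 0.449 0.055]
```

```bash
python3 - <<'E'
from h import *
f=shot('top'); q=arm.outline_of(f,'brush')[0]; P=cloud(f,q['region'])
H=P[(P[:,2]>.08)&(P[:,1]<-.0)]
(vx,vy,x0,y0)=cv2.fitLine(H[:,:2].astype(np.float32),cv2.DIST_HUBER,0,.01,.01).ravel()
print(len(H),H.min(0),H.max(0),np.median(H[:,2]),(vx,vy),(x0,y0))
a=np.array([vx,vy])*(-np.sign(vy)); s=(P[:,:2]-[x0,y0])@a; d=(P[:,:2]-[x0,y0])@np.array([-a[1],a[0]])
for lo in np.arange(-.17,.2,.01):
    m=(s>=lo)&(s<lo+.01)&(P[:,2]>.02)
    if m.sum(): print(round(lo,3),m.sum(),np.round(d[m].min(),4),np.round(d[m].max(),4),np.round(np.median(P[m,2]),4))
im=f['pixels'][230:350,250:470]; cv2.imwrite('pics/topc.png',cv2.resize(im[:,:,::-1],None,fx=3.5,fy=3.5,interpolation=cv2.INTER_CUBIC))
print('ang',np.degrees(np.arctan2(a[1],a[0])))
E
```

```text
1055 [ 0.50253796 -0.19131219  0.08003671] [ 0.54529216 -0.00064265  0.0903496 ] 0.08466186844523915 (np.float32(0.11102374), np.float32(-0.99381775)) (np.float32(0.52423155), np.float32(-0.09335094))
-0.17 78 -0.015 0.0188 0.0777
-0.16 76 -0.0142 0.0185 0.078
-0.15 72 -0.0147 0.0171 0.0778
-0.14 66 -0.0127 0.0156 0.0825
-0.13 52 -0.013 0.0118 0.082
-0.12 32 -0.0059 0.0069 0.0765
-0.11 36 -0.0104 0.0075 0.0775
-0.1 59 -0.013 0.0134 0.0863
-0.09 63 -0.0121 0.0138 0.0849
-0.08 58 -0.0114 0.012 0.0846
-0.07 53 -0.0109 0.0108 0.0849
-0.06 63 -0.0158 0.0113 0.0847
-0.05 60 -0.0144 0.0118 0.0844
-0.04 61 -0.0124 0.0133 0.0849
-0.03 59 -0.0126 0.0126 0.084
-0.02 60 -0.0123 0.0138 0.0843
-0.01 59 -0.012 0.012 0.0847
0.0 63 -0.013 0.0135 0.0844
0.01 59 -0.013 0.013 0.0846
0.02 64 -0.0129 0.0127 0.0845
0.03 60 -0.0135 0.0133 0.0844
0.04 63 -0.0131 0.0126 0.0844
0.05 61 -0.0135 0.0133 0.0844
0.06 60 -0.0133 0.0122 0.084
0.07 57 -0.0123 0.0123 0.0851
0.08 51 -0.0116 0.0121 0.0844
0.09 22 -0.0064 0.0085 0.0838
ang -83.62566
```

View pics/topc.png

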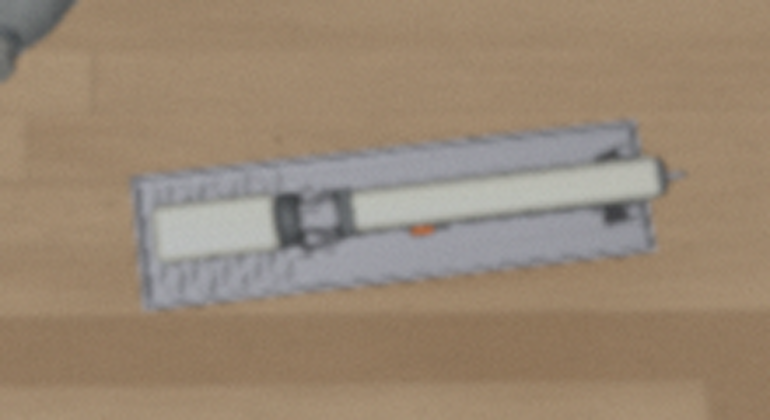

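View pics/scene0.png

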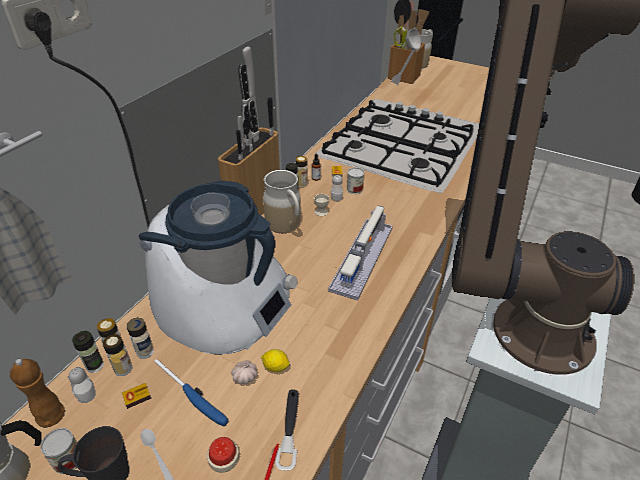

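The top view shows the orange button at crop (422,230), i.e. full pixel (370.6,295.7), on the side facing the robot. The head is to the left (+y) and the rear end to the right. The scene view shows the surroundings free and the bystanders well away, at x>0.65.

```bash
cat >> h.py <<'E'
A=np.array([.11102,-.99382]); N=np.array([.99382,.11102])  # brush x, y axes in world
B=np.array([.5183,-.0407])
def to(bx,by,z,B=B,A=A):
    N=np.array([-A[1],A[0]])
    s=arm.sense(); R=Ro.from_rotvec(s['eef_rot']).as_matrix()
    y=np.r_[N,0]; zz=np.array([0,0,-1.]); T=np.stack([np.cross(y,zz),y,zz],1)
    p=np.r_[B+bx*A+by*N,z]
    print('t',s['t'],'shift cm',np.round(R.T@(p-s['tool_pos'])*100,2),'turn',np.round(Ro.from_matrix(R.T@T).as_rotvec(),3),'F',np.round(s['contact_force'],1),'gap',round(s['finger_gap'],4))
E
python3 - <<'E'
from h import *
f=shot('top'); hsv=cv2.cvtColor(f['pixels'],cv2.COLOR_RGB2HSV)
m=(hsv[...,0]<14)&(hsv[...,1]>170); m[:280]=0;m[310:]=0;m[:,:350]=0;m[:,400:]=0
v,u=np.nonzero(m); X=ray(f,u.mean(),v.mean(),.073); d=X[:2]-B
print(m.sum(),u.mean(),v.mean(),X,d@A,d@N)
to(0,0,.25)
E
```

```text
0 nan nan [nan nan nan] nan nan
t 1.15 shift cm [ 46.62 -39.51   4.22] turn [ 0.     0.    -1.302] F [ 0.4  0.2 -0.1] gap 0.0948<stdin>:4: RuntimeWarning: Mean of empty slice.
  ret = ret.dtype.type(ret / rcount)
<stdin>:5: RuntimeWarning: Mean of empty slice.
```

```bash
python3 -m jog '[{"tx":46.6,"ty":-39.5,"tz":4.2,"az":-1.302},{"tx":46.6,"ty":-39.5,"tz":4.2,"az":-1.302},{"tx":46.6,"ty":-39.5,"tz":4.2,"az":-1.302},{"tx":46.6,"ty":-39.5,"tz":4.2,"az":-1.302},{"tx":46.6,"ty":-39.5,"tz":4.2,"az":-1.302}]'; python3 -c "
from h import *
to(0,0,.25)"
```

```text
t 1.15 shift cm [ 46.62 -39.51   4.22] turn [ 0.     0.    -1.302] F [ 0.4  0.2 -0.1] gap 0.0948validation failed for argument at $[0]...
```

```bash
python3 -m jog '[{"ax":0,"ay":0,"az":-1.302,"tx":46.6,"ty":-39.5,"tz":4.2,"hand":100},{"ax":0,"ay":0,"az":-1.302,"tx":46.6,"ty":-39.5,"tz":4.2,"hand":100},{"ax":0,"ay":0,"az":-1.302,"tx":46.6,"ty":-39.5,"tz":4.2,"hand":100},{"ax":0,"ay":0,"az":-1.302,"tx":46.6,"ty":-39.5,"tz":4.2,"hand":100},{"ax":0,"ay":0,"az":-1.302,"tx":46.6,"ty":-39.5,"tz":4.2,"hand":100}]'; python3 -c "
from h import *
to(0,0,.25)"
```

```text
t: 1.78
tool_pos: [0.3785, -0.3034, 0.2709]
eef_rot: [2.478, 1.929, 0.0]
contact_force: [0.9, -0.6, 0.6]
finger_gap: 0.0949
grip_force: 0.0
t 1.775 shift cm [28.89  7.11  2.09] turn [ 0.001  0.001 -0.359] F [ 0.9 -0.6  0.6] gap 0.0949
```

```bash
python3 -m jog '[{"ax":0,"ay":0,"az":-0.359,"tx":28.9,"ty":7.1,"tz":2.1,"hand":100},{"ax":0,"ay":0,"az":-0.359,"tx":28.9,"ty":7.1,"tz":2.1,"hand":100},{"ax":0,"ay":0,"az":-0.359,"tx":28.9,"ty":7.1,"tz":2.1,"hand":100},{"ax":0,"ay":0,"az":-0.359,"tx":28.9,"ty":7.1,"tz":2.1,"hand":100},{"ax":0,"ay":0,"az":-0.359,"tx":28.9,"ty":7.1,"tz":2.1,"hand":100}]'; python3 -c "
from h import *
f=shot('wrist','w1.png')
to(0,0,.25)
hsv=cv2.cvtColor(f['pixels'],cv2.COLOR_RGB2HSV)
for r in arm.outline_of(f,'button_face')[:2]: print(r['score'],r['uv'],r['region'].sum())
for r in arm.outline_of(f,'brush')[:1]:
    P=cloud(f,r['region']); H=P[(P[:,2]>.08)]
    d=H[:,:2]-B; s=d@A; n=d@N
    for lo in np.arange(-.2,.18,.02):
        m=(s>lo)&(s<lo+.02)
        if m.sum()>5: print(round(lo,2),m.sum(),np.round([n[m].min(),np.median(n[m]),n[m].max(),np.median(H[m,2])],4))
"
```

```text
t: 2.4
tool_pos: [0.5199, -0.0408, 0.2498]
eef_rot: [2.1, 2.336, 0.0]
contact_force: [0.5, -1.0, 0.1]
finger_gap: 0.0949
grip_force: 0.0
t 2.45 shift cm [-0.27 -0.35 -0.05] turn [ 0.001 -0.001 -0.004] F [-0.5  2.1 -0.1] gap 0.0951
-0.14 10 [-0.0058  0.0024  0.0144  0.0802]
-0.1 361 [-0.011   0.0028  0.0154  0.0837]
-0.08 594 [-0.0111  0.0028  0.016   0.0842]
-0.06 599 [-0.0115  0.002   0.0162  0.086 ]
-0.04 1158 [-0.0109  0.002   0.0156  0.0849]
-0.02 1098 [-0.011   0.0019  0.0147  0.0849]
-0.0 1032 [-0.0112  0.0018  0.0149  0.0849]
0.02 979 [-0.0109  0.0017  0.0143  0.0848]
0.04 921 [-0.0106  0.0016  0.0144  0.0849]
0.06 51 [-0.0106 -0.0006  0.0145  0.0846]
0.08 336 [-0.0112  0.0014  0.014   0.0849]
0.1 799 [-0.0114  0.002   0.0141  0.0849]
0.12 145 [-0.0109  0.0013  0.0141  0.0848]
```

View pics/w1.png

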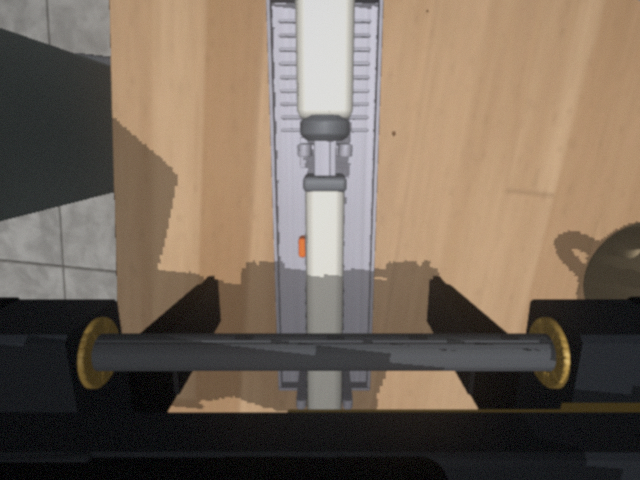

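The wrist view shows the orange button at pixel (303,246), the handle running along columns 306–343, the yoke at row 150, and nothing in the fingers' way.

```bash
python3 -c "
from h import *
f=shot('wrist')
to(0,0,.25)
p=f['pixels'].astype(int); m=(p[...,0]>150)&(p[...,0]-p[...,2]>110); m[:200]=0;m[300:]=0;m[:,:280]=0;m[:,330:]=0
v,u=np.nonzero(m); print(m.sum(),u.min(),u.max(),v.min(),v.max())
for h in (.07,.076):
    X=ray(f,u.mean(),v.mean(),h); d=X[:2]-B; print(X,d@A,d@N)
k=(f['pixels'].min(2)>120)
r=arm.outline_of(f,'brush')[0]; P=cloud(f,r['region']); d=P[:,:2]-B; s=d@A;n=d@N
h=(P[:,2]>.08)
print('mouth side profile',[(round(lo,3),int(((s>lo)&(s<lo+.004)&h).sum())) for lo in np.arange(-.08,-.03,.004)])
print(np.median(n[h&(abs(s)<.03)]),n[h&(abs(s)<.03)].min(),n[h&(abs(s)<.03)].max())
"
```

```text
t 2.6 shift cm [ 0.19 -0.06 -0.04] turn [-0.     0.    -0.004] F [-0.  -0.5 -0.5] gap 0.0952
87 300 304 238 255
[ 0.50450853 -0.04495677  0.07      ] 0.0026993321232108578 -0.014178829232172285
[ 0.50467475 -0.04330444  0.076     ] 0.001075671130752538 -0.013830191656744158
mouth side profile [(np.float64(-0.08), 291), (np.float64(-0.076), 233), (np.float64(-0.072), 76), (np.float64(-0.068), 0), (np.float64(-0.064), 0), (np.float64(-0.06), 0), (np.float64(-0.056), 0), (np.float64(-0.052), 36), (np.float64(-0.048), 298), (np.float64(-0.044), 263), (np.float64(-0.04), 234), (np.float64(-0.036), 233), (np.float64(-0.032), 243)]
0.0020144511129061645 -0.01104224903359722 0.014938872249913826
```

```bash
python3 -c "
from h import *
to(.001,.002,.129)"
```

```text
t 2.65 shift cm [ 0.17  0.17 12.07] turn [-0.     0.    -0.005] F [-0.6 -0.8  0.5] gap 0.095
```

```bash
python3 -m jog '[{"ax":0,"ay":0,"az":0,"tx":0.1,"ty":0.15,"tz":5,"hand":100},{"ax":0,"ay":0,"az":0,"tx":0.1,"ty":0.15,"tz":9,"hand":100},{"ax":0,"ay":0,"az":0,"tx":0.1,"ty":0.15,"tz":12.1,"hand":100},{"ax":0,"ay":0,"az":0,"tx":0.1,"ty":0.15,"tz":12.1,"hand":100},{"ax":0,"ay":0,"az":0,"tx":0.1,"ty":0.15,"tz":12.1,"hand":100}]'; python3 -c "
from h import *
to(.001,.002,.129)"
```

```text
t: 3.28
tool_pos: [0.5207, -0.0428, 0.1299]
eef_rot: [2.102, 2.333, 0.001]
contact_force: [0.1, 0.2, -0.6]
finger_gap: 0.0951
grip_force: 0.0
t 3.275 shift cm [ 0.14 -0.02  0.09] turn [ 0.001  0.    -0.007] F [ 0.1  0.2 -0.6] gap 0.0951
```

Well placed (within ~1 mm). I'll close with 30 N.

```bash
python3 -m jog '[{"ax":0,"ay":0,"az":0,"tx":0.1,"ty":0,"tz":0.05,"hand":20},{"ax":0,"ay":0,"az":0,"tx":0.1,"ty":0,"tz":0.05,"hand":20},{"ax":0,"ay":0,"az":0,"tx":0.1,"ty":0,"tz":0.05,"hand":20},{"ax":0,"ay":0,"az":0,"tx":0.1,"ty":0,"tz":0.05,"hand":20},{"ax":0,"ay":0,"az":0,"tx":0.1,"ty":0,"tz":0.05,"hand":20}]' 30;python3 -m jog '[{"ax":0,"ay":0,"az":0,"tx":0,"ty":0,"tz":0,"hand":20},{"ax":0,"ay":0,"az":0,"tx":0,"ty":0,"tz":0,"hand":20},{"ax":0,"ay":0,"az":0,"tx":0,"ty":0,"tz":0,"hand":20},{"ax":0,"ay":0,"az":0,"tx":0,"ty":0,"tz":0,"hand":20}]' 30; python3 -c "
from h import *
to(.001,.002,.129)"
```

```text
t: 3.9
tool_pos: [0.5204, -0.041, 0.1283]
eef_rot: [2.101, 2.335, -0.0]
contact_force: [0.7, 0.6, -0.2]
finger_gap: 0.0508
grip_force: 0.0
t: 4.4
tool_pos: [0.5203, -0.041, 0.1282]
eef_rot: [-2.101, -2.335, 0.0]
contact_force: [-0.4, 0.3, -0.6]
finger_gap: 0.026
grip_force: 30.0
t 4.4 shift cm [-0.05  0.   -0.08] turn [-0.     0.    -0.006] F [-0.4  0.3 -0.6] gap 0.026
```

Gap 26.0 mm equals the handle width, so the button is flush. Next I'll draw the handle out.

```bash
python3 -m jog '[{"ax":0,"ay":0,"az":0,"tx":0,"ty":0,"tz":0,"hand":20},{"ax":0,"ay":0,"az":0,"tx":-1,"ty":0,"tz":0,"hand":20},{"ax":0,"ay":0,"az":0,"tx":-2,"ty":0,"tz":0,"hand":20},{"ax":0,"ay":0,"az":0,"tx":-3,"ty":0,"tz":0,"hand":20},{"ax":0,"ay":0,"az":0,"tx":-4,"ty":0,"tz":0,"hand":20}]' 30;python3 -m jog '[{"ax":0,"ay":0,"az":0,"tx":-1,"ty":0,"tz":0,"hand":20},{"ax":0,"ay":0,"az":0,"tx":-2,"ty":0,"tz":0,"hand":20},{"ax":0,"ay":0,"az":0,"tx":-3,"ty":0,"tz":0,"hand":20},{"ax":0,"ay":0,"az":0,"tx":-4,"ty":0,"tz":0,"hand":20},{"ax":0,"ay":0,"az":0,"tx":-4.6,"ty":0,"tz":0,"hand":20}]' 30; python3 -c "
from h import *
to(.091,.002,.129)"
```

```text
t: 5.03
tool_pos: [0.5245, -0.0816, 0.1282]
eef_rot: [-2.101, -2.335, 0.0]
contact_force: [-1.3, 1.5, -2.2]
finger_gap: 0.0262
grip_force: 30.0
t: 5.65
tool_pos: [0.5295, -0.1272, 0.1283]
eef_rot: [2.101, 2.335, -0.0]
contact_force: [-1.7, 1.8, -2.9]
finger_gap: 0.0256
grip_force: 30.0
t 5.65 shift cm [-0.38  0.05 -0.07] turn [ 0.     0.    -0.006] F [-1.7  1.8 -2.9] gap 0.0256
```

```bash
python3 -m jog '[{"ax":0,"ay":0,"az":0,"tx":-0.3,"ty":0,"tz":0,"hand":20},{"ax":0,"ay":0,"az":0,"tx":-0.5,"ty":0,"tz":0,"hand":20},{"ax":0,"ay":0,"az":0,"tx":-0.6,"ty":0,"tz":0,"hand":20},{"ax":0,"ay":0,"az":0,"tx":-0.6,"ty":0,"tz":0,"hand":20}]' 30; python3 -m jog '[{"ax":0,"ay":0,"az":0,"tx":-0.1,"ty":0,"tz":0,"hand":20},{"ax":0,"ay":0,"az":0,"tx":-0.2,"ty":0,"tz":0,"hand":20},{"ax":0,"ay":0,"az":0,"tx":-0.2,"ty":0,"tz":0,"hand":20}]' 30; python3 -c "
from h import *
to(.091,.002,.129)"
```

```text
t: 6.15
tool_pos: [0.5301, -0.1324, 0.1283]
eef_rot: [2.101, 2.335, 0.0]
contact_force: [0.6, 0.7, -2.6]
finger_gap: 0.0259
grip_force: 30.0
t: 6.52
tool_pos: [0.5299, -0.1328, 0.1282]
eef_rot: [-2.1, -2.333, -0.001]
contact_force: [0.3, 14.6, 0.8]
finger_gap: 0.026
grip_force: 30.0
t 6.525 shift cm [ 0.18  0.07 -0.08] turn [-0.001 -0.002 -0.006] F [ 0.3 14.6  0.8] gap 0.026
```

The hard stop is reached at 92 mm with 15 N of pull. I'll release while still pulling.

```bash
python3 -m jog '[{"ax":0,"ay":0,"az":0,"tx":0,"ty":0,"tz":0,"hand":60},{"ax":0,"ay":0,"az":0,"tx":0,"ty":0,"tz":0,"hand":80},{"ax":0,"ay":0,"az":0,"tx":0,"ty":0,"tz":0,"hand":80},{"ax":0,"ay":0,"az":0,"tx":0,"ty":0,"tz":0,"hand":80}]'; python3 -c "
from h import *
f=shot('top'); r=arm.outline_of(f,'brush')[0]; P=cloud(f,r['region']); d=P[:,:2]-B; s=d@A;n=d@N
print('button by',n[(abs(s-.092)<.006)&(P[:,2]>.06)].min(), 'rear', s.max(),'head front',s.min())
im=f['pixels'][230:350,250:470]; cv2.imwrite('pics/topd.png',cv2.resize(im[:,:,::-1],None,fx=3.5,fy=3.5,interpolation=cv2.INTER_CUBIC))
to(.062,.002,.129)"
```

```text
t: 7.02
tool_pos: [0.5304, -0.1347, 0.1284]
eef_rot: [2.101, 2.335, 0.0]
contact_force: [0.6, -0.0, 0.4]
finger_gap: 0.0606
grip_force: 0.0Traceback (most recent call last):
  File "<string>", line 4, in <module>
    print('button by',n[(abs(s-.092)<.006)&(P[:,2]>.06)].min(), 'rear', s.max(),'head front',s.min())
                      ~~~~~~~~~~~~~~~~~~~~~~~~~~~~~~~~~~~~~~^^
    return umr_minimum(a, axis, None, out, keepdims, initial, where)
ValueError: zero-size array to reduction operation minimum which has no identity
```

```bash
python3 -m jog '[{"ax":0,"ay":0,"az":0,"tx":0,"ty":0,"tz":-1,"hand":80},{"ax":0,"ay":0,"az":0,"tx":0,"ty":0,"tz":-6,"hand":100},{"ax":0,"ay":0,"az":0,"tx":0,"ty":0,"tz":-12,"hand":100},{"ax":0,"ay":0,"az":0,"tx":0,"ty":0,"tz":-12,"hand":100},{"ax":0,"ay":0,"az":0,"tx":0,"ty":0,"tz":-12,"hand":100}]'; python3 -c "
from h import *
f=shot('wrist')
im=f['pixels'][80:330,160:480]; cv2.imwrite('pics/w2.png',cv2.resize(im[:,:,::-1],None,fx=2.4,fy=2.4))
p=f['pixels'].astype(int); m=(p[...,0]>150)&(p[...,0]-p[...,2]>110); m[:200]=0;m[300:]=0;m[:,:270]=0;m[:,330:]=0
v,u=np.nonzero(m); print(m.sum(),u.min(),u.max(),v.min(),v.max())
X=ray(f,u.mean(),v.mean(),.074); d=X[:2]-B; print(X,d@A,d@N)
X=ray(f,u.min(),v.mean(),.074); d=X[:2]-B; print(X,d@A,d@N)
r=arm.outline_of(f,'brush')[0]; P=cloud(f,r['region']); d=P[:,:2]-B; s=d@A;n=d@N
h=(P[:,2]>.08)&(abs(s-.07)<.02); print(n[h].min(),n[h].max(),np.median(P[h,2]),'mouth', [(round(lo,3),int(((s>lo)&(s<lo+.004)&(P[:,2]>.08)).sum())) for lo in np.arange(.02,.06,.004)])
to(.062,.002,.129)"
```

```text
t: 7.75
tool_pos: [0.53, -0.1343, 0.2484]
eef_rot: [2.101, 2.335, 0.0]
contact_force: [-0.5, -0.4, -0.1]
finger_gap: 0.0949
grip_force: 0.0
87 301 305 236 253
[ 0.51563464 -0.13502105  0.074     ] 0.09344223425066346 -0.013120408205418687
[ 0.5142445  -0.13516849  0.074     ] 0.09343442888194517 -0.014518323400149935
-0.011142808348436893 0.016351183963039816 0.08494478962816562 mouth [(np.float64(0.02), 0), (np.float64(0.024), 0), (np.float64(0.028), 0), (np.float64(0.032), 0), (np.float64(0.036), 0), (np.float64(0.04), 40), (np.float64(0.044), 282), (np.float64(0.048), 277), (np.float64(0.052), 234), (np.float64(0.056), 233)]
t 7.85 shift cm [ 3.22  0.09 11.83] turn [-0.002 -0.001 -0.006] F [-0.1  0.3  0. ] gap 0.0952
```

View pics/w2.png

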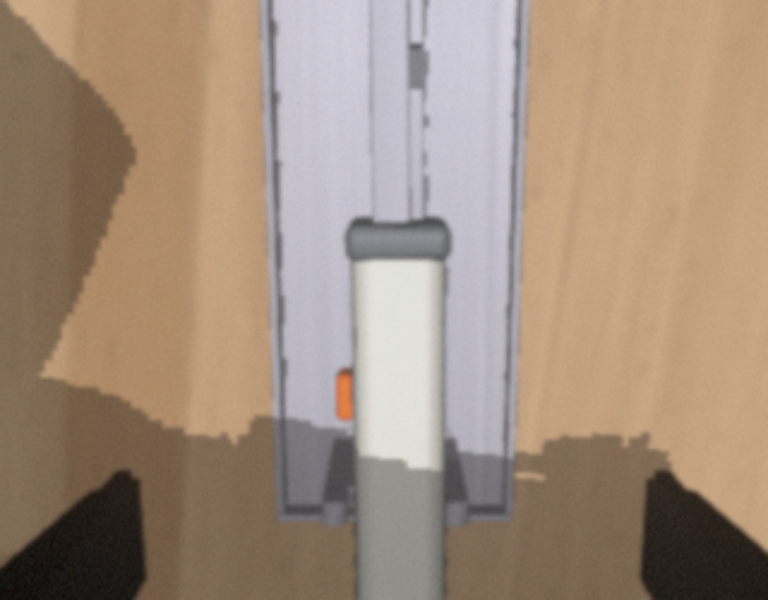

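The handle is out: the mouth is at x≈42 mm in the rest's frame, and the orange button at crop (345,395) stands as proud as before (same 5-column width, 87 px). It's locked, so I'll grasp at brush_grip.

```bash
python3 -m jog '[{"ax":0,"ay":0,"az":-0.005,"tx":3.2,"ty":0.1,"tz":2,"hand":100},{"ax":0,"ay":0,"az":-0.005,"tx":3.2,"ty":0.1,"tz":7,"hand":90},{"ax":0,"ay":0,"az":-0.005,"tx":3.2,"ty":0.1,"tz":11.9,"hand":80},{"ax":0,"ay":0,"az":-0.005,"tx":3.2,"ty":0.1,"tz":11.9,"hand":80},{"ax":0,"ay":0,"az":-0.005,"tx":3.2,"ty":0.1,"tz":11.9,"hand":80}]'; python3 -c "
from h import *
to(.062,.002,.129)"
```

```text
t: 8.48
tool_pos: [0.5283, -0.1027, 0.13]
eef_rot: [2.095, 2.341, -0.0]
contact_force: [-0.4, -0.5, 0.3]
finger_gap: 0.0763
grip_force: 0.0
t 8.475 shift cm [ 0.07 -0.1   0.1 ] turn [ 0.     0.    -0.001] F [-0.4 -0.5  0.3] gap 0.0763
```

```bash
python3 -m jog '[{"ax":0,"ay":0,"az":0,"tx":0,"ty":-0.05,"tz":0.1,"hand":20},{"ax":0,"ay":0,"az":0,"tx":0,"ty":-0.05,"tz":0.1,"hand":20},{"ax":0,"ay":0,"az":0,"tx":0,"ty":-0.05,"tz":0.1,"hand":20},{"ax":0,"ay":0,"az":0,"tx":0,"ty":-0.05,"tz":0.1,"hand":20},{"ax":0,"ay":0,"az":0,"tx":0,"ty":-0.05,"tz":0.1,"hand":20}]' 40;python3 -m jog '[{"ax":0,"ay":0,"az":0,"tx":0,"ty":0,"tz":0,"hand":20},{"ax":0,"ay":0,"az":0,"tx":0,"ty":0,"tz":0,"hand":20},{"ax":0,"ay":0,"az":0,"tx":0,"ty":0,"tz":0,"hand":20},{"ax":0,"ay":0,"az":0,"tx":0,"ty":0,"tz":0,"hand":20}]' 40; python3 -c "
from h import *
to(.062,.002,.129)"
```

```text
t: 9.1
tool_pos: [0.5274, -0.1026, 0.1284]
eef_rot: [2.095, 2.341, -0.0]
contact_force: [-0.6, -0.3, -0.5]
finger_gap: 0.0316
grip_force: 0.0
t: 9.6
tool_pos: [0.5274, -0.1026, 0.1283]
eef_rot: [2.095, 2.341, 0.0]
contact_force: [0.7, 0.7, 1.7]
finger_gap: 0.0254
grip_force: 40.0
t 9.6 shift cm [ 0.05 -0.02 -0.07] turn [ 0.     0.    -0.001] F [0.7 0.7 1.7] gap 0.0254
```

Now lift 13 cm gently.

```bash
python3 -m jog '[{"ax":0,"ay":0,"az":0,"tx":0,"ty":0,"tz":-0.5,"hand":20},{"ax":0,"ay":0,"az":0,"tx":0,"ty":0,"tz":-1.5,"hand":20},{"ax":0,"ay":0,"az":0,"tx":0,"ty":0,"tz":-3,"hand":20},{"ax":0,"ay":0,"az":0,"tx":0,"ty":0,"tz":-4.5,"hand":20},{"ax":0,"ay":0,"az":0,"tx":0,"ty":0,"tz":-6,"hand":20}]' 40;python3 -m jog '[{"ax":0,"ay":0,"az":0,"tx":0,"ty":0,"tz":-2,"hand":20},{"ax":0,"ay":0,"az":0,"tx":0,"ty":0,"tz":-4,"hand":20},{"ax":0,"ay":0,"az":0,"tx":0,"ty":0,"tz":-6,"hand":20},{"ax":0,"ay":0,"az":0,"tx":0,"ty":0,"tz":-7,"hand":20},{"ax":0,"ay":0,"az":0,"tx":0,"ty":0,"tz":-7.5,"hand":20}]' 40;python3 -m jog '[{"ax":0,"ay":0,"az":0,"tx":0,"ty":0,"tz":0,"hand":20},{"ax":0,"ay":0,"az":0,"tx":0,"ty":0,"tz":0,"hand":20},{"ax":0,"ay":0,"az":0,"tx":0,"ty":0,"tz":0,"hand":20},{"ax":0,"ay":0,"az":0,"tx":0,"ty":0,"tz":0,"hand":20},{"ax":0,"ay":0,"az":0,"tx":0,"ty":0,"tz":0,"hand":20}]' 40; python3 -c "
from h import *
f=shot('scene')
im=f['pixels'][140:340,240:500]; cv2.imwrite('pics/s3.png',cv2.resize(im[:,:,::-1],None,fx=2.9,fy=2.9))
g=shot('top')
for q in (f,g):
  for r in arm.outline_of(q,'brush')[:1]:
    P=cloud(q,r['region']); d=P[:,:2]-B; s=d@A;n=d@N
    for lo in np.arange(-.2,.28,.04):
        m=(s>lo)&(s<lo+.04)&(P[:,2]>.12)&(abs(n)<.04)
        if m.sum()>5: print(round(lo,2),m.sum(),np.round(np.percentile(P[m,2],[5,50,95]),4))
"
```

```text
t: 10.22
tool_pos: [0.5274, -0.1026, 0.1897]
eef_rot: [2.095, 2.34, 0.0]
contact_force: [0.3, 0.1, -2.4]
finger_gap: 0.0257
grip_force: 40.0
t: 10.85
tool_pos: [0.5273, -0.1025, 0.2639]
eef_rot: [2.095, 2.34, 0.0]
contact_force: [-0.7, 0.5, -3.0]
finger_gap: 0.0257
grip_force: 40.0
t: 11.48
tool_pos: [0.5274, -0.1026, 0.2632]
eef_rot: [-2.095, -2.341, 0.0]
contact_force: [0.1, -0.0, -3.3]
finger_gap: 0.0261
grip_force: 40.0
-0.16 261 [0.1799 0.2095 0.2148]
-0.12 161 [0.1811 0.2125 0.219 ]
-0.08 45 [0.208  0.2125 0.2208]
-0.04 56 [0.2055 0.211  0.2139]
0.0 58 [0.2027 0.211  0.2155]
0.04 79 [0.1966 0.217  0.2224]
0.08 13 [0.217  0.2197 0.2213]
-0.16 396 [0.2082 0.2127 0.2149]
-0.12 440 [0.2091 0.2127 0.2156]
-0.08 215 [0.2107 0.2137 0.2218]
-0.04 170 [0.2093 0.212  0.2137]
0.0 97 [0.2095 0.2118 0.2139]
```

View pics/s3.png

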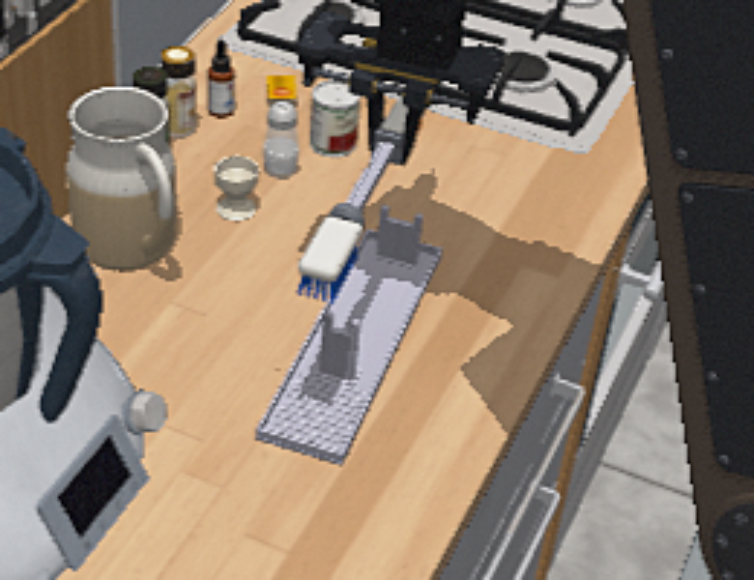

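The brush hangs level, clear of the rest and at full length, with its head at crop (330,250) and bristles down. The handle axis is about 0.20 m up and the head top about 0.21 m, so I'm handing in.

```bash
python3 -c "
from cell import arm
print(arm.finish_job())"
```

```text
the job is handed in; nothing more can be done
None
```

I drew the brush handle out to its second stop and locked it with the button out; the arm now holds it level about 13 cm above its rest, bristles down, and I've handed the job in (no verdict came back).

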